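# Close and lock the lamp unit's service cover

### The job

Pick up the loose service cover by its upright black grip (never carry it by the blue knob), lay it flat on the open bay of the cream lamp unit with the knob end over the slotted bracket, and let go of it. Then take the blue wing knob, turn it back until its cross bar lines up with the slot, push it in against its spring, turn it clockwise a quarter turn to lock, and let go. Leave the dropper bottle, the amber jar and the slide box where they are.

Things in the scene. Friction and masses are not known exactly. Their poses are not given: they have to be found in the camera images.
- bay (a point): Centre of the open bay (180 mm in x, 104 in y, 45 deep) in the top of the cream lamp unit, a fixed box 230 x 150 mm and 70 mm high; the point is at rim level, 70 mm above the table. x runs along the unit, away from the bracket end; y across; z up. The cover is home when cover_mid lies on this point with the same axes, its plate resting on the rim.
- slot (a point): Centre of the slot in the steel bracket inside the bay, at the bracket's top face: 58 mm from bay towards -x, 12 mm below the rim. Same axes as bay. The slot is 44 mm long in y (across the unit), 14 mm wide in x; the bracket is 6 mm thick and hollow beneath.
- cover_mid (a point): Loose cover: cream plate 200 x 120 x 4 mm, 0.35 to 0.55 kg, lying right way up on a skirt 14 mm deep. Point: centre of the plate's underside, 14 mm above the table at the start. x runs along it, away from the knob end; y across; z up. The skirt is 176 x 100 mm at the plate and tapers to about 169 x 93 mm below, so it guides itself into the bay.
- cover_grip (a point): Grip point of the cover's upright black fin, at x +17 mm, y 0, 30 mm above cover_mid, same axes. The fin is 12 mm thick (x), 70 mm long (y) and reaches from 4 to 44 mm above the plate's underside. It is 75 mm from the knob's axis.
- knob_grip (a point): Grip point of the blue wing knob, on its axis at x -58 mm, y 0, 50 mm above cover_mid (34 mm when pushed in). Wing: 60 mm long along this point's y, 12 mm thick (x), 15 mm above and below the point; under it a 22 mm hub, its foot 28 mm below the point. The cross bar under the cover (36 x 8 x 6 mm, parallel to the wing) hangs 10 mm below the plate's underside while up.
- turn (a joint): Knob angle in rad, growing clockwise from above, stops at -0.4 and 1.57. At 0 the wing lies across the cover (along its y, at the white marks), and so does its bar, in line with the slot of a cover that is home; it passes within about 0.1 rad. At 1.57 the wing lies along the cover (its x, red marks): locked if pushed in. Starts at 0.45 to 1.0, stays where left.
- press (a joint): Push of the knob in m: 0 up, 0.016 fully in; a spring returns it with 3 N (up) to 7 N (in). Out of line the bar stops on the bracket at about 0.002; in line it goes fully in. Pushed beyond 0.014 it can be turned under the bracket; let go unturned it springs back. Locked and let go it rests at about 0.014.
- dropper_mid (a point): White dropper bottle with blue cap, 32 mm across, 85 mm tall, loose bystander; point 40 mm above its foot.
- oil_jar_mid (a point): Amber jar with black cap, 56 mm across, 75 mm tall, loose bystander; point 37 mm above its foot.
- slide_box_mid (a point): Grey slide box with a blue band, 100 x 85 x 32 mm, loose bystander; point at its centre.
There are look-alikes about, which are no part of the job. Leave any brown look-alike of the part that bears cover_mid alone.

How it is judged:
By the outcome, as a careful person would: the job done as asked, in the order asked, and still so for the second after the job is handed in, with the robot touching nothing.
It also fails if it takes over 54 s, if anything falls off the work surface, if the arm or the gripper's body presses on something with over 40 N, if the wrist force passes 120 N, or if a joint passes its speed limit or range.

### The arm

A 7-joint arm with a two-finger parallel gripper is mounted at the origin on the work surface. World frame = base frame: x ahead of the robot, y to its left, z up, the work surface at z = 0. Lengths are in m, angles in rad, forces in N, time in s.
With the tool pointing down it reaches from about 0.35 to 0.9 m from the base axis. Payload 8.1 kg.
Tool frame: the origin (TCP) lies at the very end of the fingers, on their centre line; the grasp point (between the pads) lies 19 mm behind it (bot.pinch_z is the distance from the TCP to the grasp point, in m); x points along the fingers, y is the direction in which the jaws open and shut, and the axes are right-handed (so a half turn about x gives the same grasp; the last joint's range is limited). The gripper opens to 92 mm and grips with 3 to 60 N. Pads are 19 mm wide; open, the fingers measure 130 mm over their backs; the gripper's body (75 mm by 190 mm) begins 47 mm behind the grasp point.
Start: joints at [-1.334, 0.434, 0.025, 1.573, -0.012, 1.134, -0.075], TCP at [0.208, 0.589, 0.227] pointing down, gripper open.
Joint ranges: [-2.62, 2.62], [-0.44, 2.09], [-1.27, 1.32], [0.08, 2.57], [-1.32, 4.46], [0.12, 2], [-2.74, 2.74]. Speed limits (rad/s): [2.22, 2.22, 3.01, 3.01, 3.14, 3.14, 3.14].

### API

Orientations are given as a unit quaternion [x, y, z, w].
In Python, from bench import bot, vision, workorder gives the robot as it stands. The module is installed in compiled form; this text tells all that it offers.
- The arm moves only by the tool move_arm, never from a script. Its argument "series" is a list of rows, each an object with "rot": the turn, a rotation vector about the tool's x, y, z as a fraction of full scale, a list of three; "linear": the shift along the tool's x, y, z as a fraction of full scale, a list of three; "gripper": the gripper's target within -1 to 1 (fully open at 1, half-way at 0, shut at -1). A call has 1 to 20 rows; each row shifts and turns the commanded pose from where the row before left it, along the tool's axes as they then stand; what a row does not reach is not made up. Full scale, the value 1, is 12 cm for a shift and 0.5 rad for a turn. A row lasts 1/8 s, in which the tool goes at most 62.5 mm and 10.7 degrees, less where a joint would pass 70% of its speed; a pose out of reach is approached as far as the arm can. A call with a number of a shift or a turn outside -1 to 1 is refused whole. A call with a gripper value outside its range is refused whole. The fingers move at their own pace and stop on an object; the grip force is fixed at half the most. Time passes only in rows, so rows that do not move let the fingers close. It gives the time, the measured TCP pose, the force and the opening at its end, in the units of the state.
- bot.sense(): the state, without advancing time (a new reading comes with each control period).
- vision.read_camera(name): name is "side" or "top" or "wrist"; returns a dict with "pixels" (400x640x3 uint8, blue, green, red), "range_z" (400x640 float32, m along the optical axis (not along the pixel's ray), 0 where there is no reading), "fx", "fy", "cx", "cy" (pixels), "k1" (the pictures are not rectified: a ray, as slopes to the right and down, at radius r is drawn at 1 + k1 r^2 times it, then the intrinsics apply), "position" and "rotation" of the camera in the world. Camera axes: x right, y up, looking along -z (the intrinsics and any distortion apply to the point x, -y, -z); pixel columns grow to the right and rows downward; lengths in m; the calibration is good to about 2 mm. A picture is of the moment at which its call begins.
- workorder.close_job(): hands the job in, once; it reports no verdict.
The state is a dict: "clock": time; "joint_pos": joint angles; "qvel": joint speeds; "tau": joint torques, N m; "eef_pos": TCP position; "tcp_rot": TCP orientation; "contact_force": force on the tool from outside, world axes, zero at the start; "moment": the same for the moment, N m; "width": opening from 0.0 (shut) to 1.0 (fully open).
Only numpy, scipy, OpenCV 4.12 (cv2) and the standard library are available. Lean on these libraries where they do the work, as an engineer would, in place of code of your own. Each camera call takes 0.05 s, during which the arm holds its last target.

## Working session

There is one attempt and no reset: what is moved stays moved. The work goes in short steps, Python scripts to look and compute and a tool call to move; the robot and the scene stay as the last step left them, time stands still between calls to the robot, and variables do not carry over. Pictures are saved under pics/ and viewed, and the job is handed in when it is done.

Besides the shell and the picture viewer there is one more tool, called after "Emit:" as name(argument=value, ...), one argument or row to a line, values as JSON. move_arm: Moves the arm, as the interface text tells. Shift numbers are shares of 12 cm and turn numbers shares of 0.5 rad, none past 1 either way. Its arguments: {"type":"object","properties":{"series":{"type":"array"}},"required":["series"]}

```bash
mkdir -p pics; cat > h.py <<'E'
import numpy as np, cv2
from bench import bot, vision, workorder
from scipy.spatial.transform import Rotation as R
def cap(n,fn):
    c=vision.read_camera(n); cv2.imwrite('pics/'+fn+'.png',c['pixels'])
    np.savez('pics/'+fn+'.npz',**{k:np.asarray(v) for k,v in c.items()}); return c
def load(fn): 
    d=np.load('pics/'+fn+'.npz'); return {k:d[k] for k in d.files}
def rot(c):
    r=np.asarray(c['rotation'],float)
    return r if r.shape==(3,3) else R.from_quat(r).as_matrix()
def cloud(c):
    K=np.array([[c['fx'],0,c['cx']],[0,c['fy'],c['cy']],[0,0,1.]]);D=np.array([float(c['k1']),0,0,0])
    h,w=c['range_z'].shape
    uu,vv=np.meshgrid(np.arange(w),np.arange(h))
    p=cv2.undistortPoints(np.stack([uu,vv],-1).reshape(-1,1,2).astype(np.float64),K,D).reshape(h,w,2)
    z=c['range_z']
    P=np.stack([p[...,0]*z,-p[...,1]*z,-z],-1)
    W=P@rot(c).T+np.asarray(c['position'])
    W[z<=0]=np.nan
    return W
E
python3 - <<'E'
from h import *
for n in ['top','side','wrist']:
    c=cap(n,n+'0'); print(n,c['position'],c['rotation'],c['fx'],c['k1'])
print(bot.sense())
E
```

```text
top [ 0.30996447 -0.16448471  1.52374155] [-0.04471236  0.05210641  0.70825632 -0.7026085 ] 477.9103469220201 0.047044055681393145
side [ 0.16355474 -1.1123164   0.88782377] [ 0.42403137 -0.07078382 -0.17118567  0.88650015] 457.6608542637827 -0.03458465091527988
wrist [0.13440088 0.61574562 0.38468679] [-0.12126643 -0.08572887  0.57130923  0.80718696] 316.7178499159122 -0.05198475374563669
{'clock': 0.15, 'joint_pos': array([-1.33359417,  0.43504881,  0.02497287,  1.57386145, -0.01158359,
        1.13399097, -0.07510801]), 'qvel': array([ 0.0005536 , -0.00024383,  0.00078396, -0.00223599, -0.00024933,
        0.00103069, -0.00061583]), 'tau': array([ 2.39138426e-03, -6.68260789e+01,  9.86128338e-01, -3.14700186e+01,
       -6.05188636e-02,  3.93502030e-02,  7.58678061e-05]), 'eef_pos': array([0.20823645, 0.588895  , 0.22614431]), 'tcp_rot': array([ 0.11917419,  0.69694835, -0.11999546,  0.69689425]), 'contact_force': array([-0.18311336, -1.23695107,  0.41109584]), 'moment': array([0.02691221, 0.00295278, 0.06873199]), 'width': 0.9983008434272297}
```

View pics/top0.png

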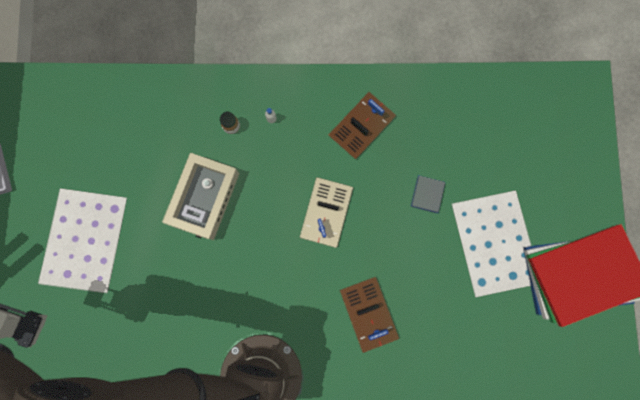

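View pics/side0.png

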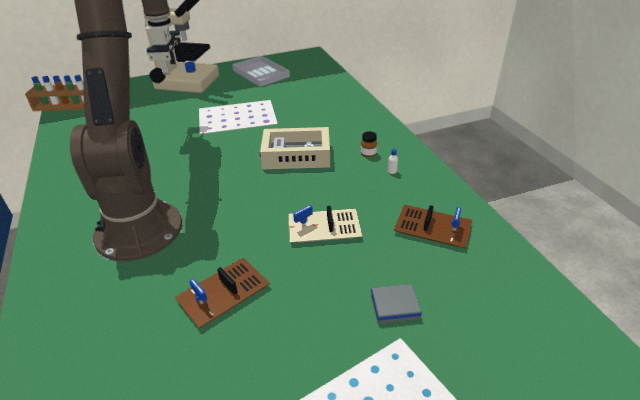

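View pics/wrist0.png

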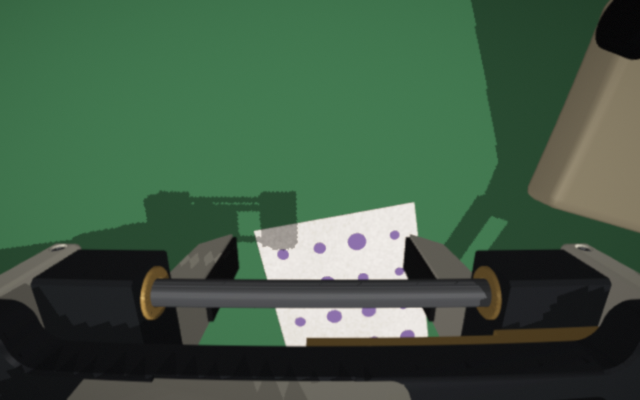

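The top view shows the cream cover at about (327,212), with its knob at (322,228), and the lamp unit at (202,196), with its bracket at (194,214). The two other covers are brown look-alikes. Next I'll measure these from the depth image.

```bash
cat > m.py <<'E'
from h import *
def rect(P,name):
    r=cv2.minAreaRect(P.astype(np.float32)); b=cv2.boxPoints(r); print(name,len(P),'c',np.round(r[0],4),'sz',np.round(r[1],4),'ang',round(r[2],2)); return r
def comp(mask,seed):
    n,l=cv2.connectedComponents(mask.astype(np.uint8)); return l==l[seed[1],seed[0]]
E
python3 - <<'E'
from m import *
c=load('top0');W=cloud(c);h=W[...,2]
v,u=np.mgrid[0:400,0:640]
print('table z',np.nanmedian(h[130:170,240:290]), np.nanmedian(h[250:270,300:340]), np.nanmedian(h[150:170,390:420]))
def win(a,b,cc,d): return (u>=a)&(u<b)&(v>=cc)&(v<d)
m=win(155,250,145,245)
s=W[m&(h>.06)&(h<.08)]; rect(s[:,:2],'rim'); print(np.median(s[:,2]))
m=win(295,360,170,252)
s=W[m&(h>.01)&(h<.028)]; rect(s[:,:2],'plate'); print(np.median(s[:,2]))
hsv=cv2.cvtColor(c['pixels'],cv2.COLOR_BGR2HSV)
for nm,mm in [('fin',m&(h>.035)&(hsv[...,2]<70)),('blue',m&(h>.045)&(hsv[...,0]>100)&(hsv[...,0]<130)&(hsv[...,1]>120))]:
    s=W[mm]; r=rect(s[:,:2],nm); print(np.percentile(s[:,2],[10,50,90]),s.mean(0), np.linalg.eigh(np.cov(s[:,:2].T)))
c2=load('side0');W2=cloud(c2);h2=W2[...,2]
s=W2[(h2>.064)&(h2<.078)&(v>115)&(v<175)&(u>255)&(u<335)]; rect(s[:,:2],'rim side')
s=W2[(h2>.012)&(h2<.024)&(v>200)&(v<250)&(u>280)&(u<365)]; rect(s[:,:2],'plate side')
hsv2=cv2.cvtColor(c2['pixels'],cv2.COLOR_BGR2HSV)
m=(v>200)&(v<240)&(u>288)&(u<318)&(hsv2[...,0]>100)&(hsv2[...,0]<130)&(hsv2[...,1]>140)&(h2>.045)
s=W2[m]; rect(s[:,:2],'knob side');print(s.mean(0),np.percentile(s[:,2],[5,95]))
m=(v>200)&(v<240)&(u>322)&(u<338)&(hsv2[...,2]<60)&(h2>.025)
s=W2[m]; rect(s[:,:2],'fin side');print(s.mean(0),np.percentile(s[:,2],[5,95]))
for nm,cc,hs in (('top',c,hsv),('side',c2,hsv2)):pass
for n,a,b,x,y in (('top',290,365,170,255),('top',155,250,145,245),('side',280,370,195,250),('side',255,340,120,175)):
    im=load(n+'0')['pixels'][x:y,a:b]; cv2.imwrite(f'pics/z_{n}{a}.png',cv2.resize(im,None,fx=6,fy=6,interpolation=cv2.INTER_CUBIC))
E
```

```text
table z -0.0005945766059012314 0.000649286926089121 -0.00012546960235115812
rim 1819 c [0.5479 0.1867] sz [0.1528 0.2303] ang 70.41
0.06934008113303358
plate 2133 c [ 0.4989 -0.2141] sz [0.177  0.2169] ang 86.14
0.018169967943665766
fin 71 c [ 0.5131 -0.209 ] sz [0.0639 0.0094] ang 74.6
[0.04563265 0.05630176 0.06046311] [ 0.51265545 -0.20830268  0.05516588] EighResult(eigenvalues=array([7.70077550e-06, 3.48776172e-04]), eigenvectors=array([[-0.96350983,  0.26767295],
       [ 0.26767295,  0.96350983]]))
blue 14 c [ 0.4411 -0.1872] sz [0.0503 0.0122] ang 24.79
[0.0708339  0.07608745 0.07969727] [ 0.43398729 -0.18845062  0.07398137] EighResult(eigenvalues=array([1.56778782e-05, 2.19843353e-04]), eigenvectors=array([[ 0.32599758, -0.9453706 ],
       [-0.9453706 , -0.32599758]]))
rim side 904 c [0.5496 0.186 ] sz [0.1632 0.2306] ang 70.18
plate side 1753 c [ 0.5017 -0.2044] sz [0.1243 0.2003] ang 74.78
knob side 165 c [ 0.4457 -0.1919] sz [0.0599 0.0154] ang 18.89
[ 0.44355313 -0.1936992   0.06539319] [0.0484111  0.07861842]
fin side 100 c [ 0.5157 -0.2117] sz [0.0679 0.0096] ang 74.2
[ 0.51305967 -0.21883987  0.05043254] [0.03018085 0.05922422]
```

View pics/z_top290.png

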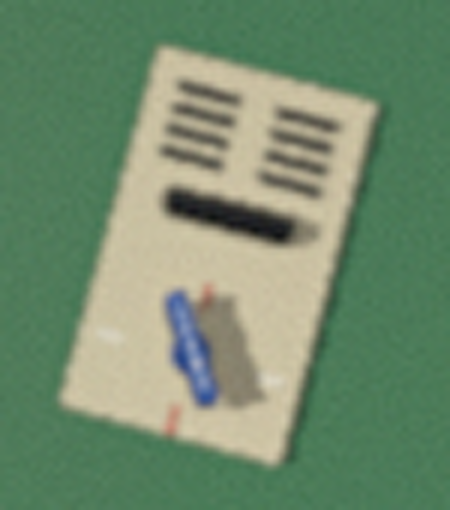

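View pics/z_side280.png

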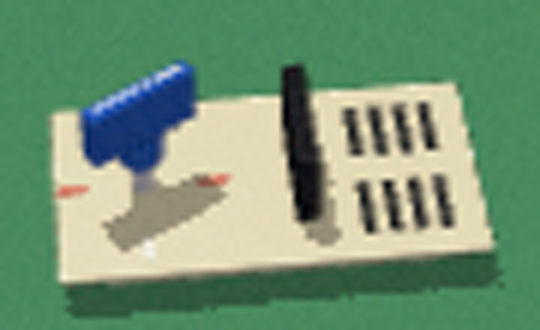

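```bash
python3 - <<'E'
from m import *
c=load('top0');W=cloud(c);h=W[...,2];v,u=np.mgrid[0:400,0:640]
hsv=cv2.cvtColor(c['pixels'],cv2.COLOR_BGR2HSV)
m=(u>=295)&(u<360)&(v>=170)&(v<252)&(hsv[...,1]<110)&(hsv[...,2]>120)&(h>.012)&(h<.024)
mm=comp(cv2.morphologyEx(m.astype(np.uint8),cv2.MORPH_OPEN,np.ones((3,3))),(318,195)); print(mm.sum())
r=rect(W[mm][:,:2],'plate top')
# project known points back in top image? fin frame
a=np.deg2rad(74.7)
# cover +x direction world
for ang in (15.3,):pass
E
```

```text
254405
plate top 254405 c [ 1.3978 -0.2032] sz [2.608  2.0293] ang 60.32
```

The zoomed views confirm that the cover's yaw is about -15.4°, the fin is near (0.516,-0.210), and the knob wing is turned about 0.97 rad. Next I'll work out the tool yaw and the first moves.

```bash
cat >> h.py <<'E'
def plan(tgt,yaw,st=None):
    """tgt=grasp point (m), yaw=deg of jaw axis; prints turn about tool axes (fractions of .5 rad) then shift in the turned tool frame (fractions of 12cm)"""
    s=st or bot.sense(); Rc=R.from_quat(s['tcp_rot'])
    best=None
    for k in (0,180):
        a=np.deg2rad(yaw+k); y=np.array([np.cos(a),np.sin(a),0]); x=np.array([0,0,-1.]); Rt=R.from_matrix(np.c_[x,y,np.cross(x,y)])
        rv=(Rc.inv()*Rt).as_rotvec()
        print(' yaw',yaw+k,'rot total',np.round(rv/.5,3),'norm deg',round(np.degrees(np.linalg.norm(rv)),1))
        tcp=np.array(tgt)-[0,0,bot.pinch_z]
        d=tcp-s['eef_pos']; print('   shift in target frame',np.round(Rt.inv().apply(d)/.12,3),' in current',np.round(Rc.inv().apply(d)/.12,3),'world',np.round(d,4))
def st():
    s=bot.sense(); M=R.from_quat(s['tcp_rot']).as_matrix()
    print('t',s['clock'],'grasp',np.round(s['eef_pos']+bot.pinch_z*-M[:,0],4),'jawyaw',round(np.degrees(np.arctan2(M[1,1],M[0,1])),2),'xaxis',np.round(M[:,0],4),'F',np.round(s['contact_force'],2),'M',np.round(s['moment'],2),'w',round(s['width'],3),'j7',np.round(s['joint_pos'],2))
E
python3 - <<'E'
from h import *
print(bot.pinch_z);st(); plan([.516,-.21,.18],-15.4); 
E
```

```text
0.0188
t 0.15 grasp [0.2082 0.5889 0.2449] jawyaw 70.53 xaxis [-3.0e-04 -1.1e-03 -1.0e+00] F [-0.18 -1.24  0.41] M [0.03 0.   0.07] w 0.998 j7 [-1.33  0.44  0.02  1.57 -0.01  1.13 -0.08]
 yaw -15.4 rot total [2.999e+00 2.000e-03 2.000e-03] norm deg 85.9
   shift in target frame [0.541 4.241 5.737]  in current [ 0.548 -5.421  4.637] world [ 0.3078 -0.7989 -0.0649]
 yaw 164.6 rot total [-3.284e+00 -2.000e-03  2.000e-03] norm deg 94.1
   shift in target frame [ 0.541 -4.241 -5.737]  in current [ 0.548 -5.421  4.637] world [ 0.3078 -0.7989 -0.0649]
```

Emit:
move_arm(
  series=[
    {"rot": [0.3, 0, 0], "linear": [0, 0, 0], "gripper": -0.26},
    {"rot": [0.3, 0, 0], "linear": [0, 0, 0], "gripper": -0.26},
    {"rot": [0.3, 0, 0], "linear": [0, 0, 0], "gripper": -0.26},
    {"rot": [0.3, 0, 0], "linear": [0, 0, 0], "gripper": -0.26},
    {"rot": [0.3, 0, 0], "linear": [0, 0, 0], "gripper": -0.26},
    {"rot": [0.3, 0, 0], "linear": [0, 0, 0], "gripper": -0.26},
    {"rot": [0.3, 0, 0], "linear": [0, 0, 0], "gripper": -0.26},
    {"rot": [0.3, 0, 0], "linear": [0, 0, 0], "gripper": -0.26},
    {"rot": [0.3, 0, 0], "linear": [0, 0, 0], "gripper": -0.26},
    {"rot": [0.3, 0, 0], "linear": [0, 0, 0], "gripper": -0.26},
  ],
)

```text
clock: 1.4
eef_pos: [0.2082, 0.5891, 0.2264]
tcp_rot: [-0.563, -0.427, 0.564, -0.427]
contact_force: [0.1, 0.3, 0.5]
width: 0.371
```

Emit:
move_arm(
  series=[
    {"rot": [0, 0, 0], "linear": [0, 0.1, 0.14], "gripper": -0.26},
    {"rot": [0, 0, 0], "linear": [0, 0.2, 0.27], "gripper": -0.26},
    {"rot": [0, 0, 0], "linear": [0, 0.22, 0.3], "gripper": -0.26},
    {"rot": [0, 0, 0], "linear": [0, 0.22, 0.3], "gripper": -0.26},
    {"rot": [0, 0, 0], "linear": [0, 0.22, 0.3], "gripper": -0.26},
    {"rot": [0, 0, 0], "linear": [0, 0.22, 0.3], "gripper": -0.26},
    {"rot": [0, 0, 0], "linear": [0, 0.22, 0.3], "gripper": -0.26},
    {"rot": [0, 0, 0], "linear": [0, 0.22, 0.3], "gripper": -0.26},
    {"rot": [0, 0, 0], "linear": [0, 0.22, 0.3], "gripper": -0.26},
    {"rot": [0, 0, 0], "linear": [0, 0.22, 0.3], "gripper": -0.26},
    {"rot": [0, 0, 0], "linear": [0, 0.22, 0.3], "gripper": -0.26},
    {"rot": [0, 0, 0], "linear": [0, 0.22, 0.3], "gripper": -0.26},
    {"rot": [0, 0, 0], "linear": [0, 0.22, 0.3], "gripper": -0.26},
    {"rot": [0, 0, 0], "linear": [0, 0.22, 0.3], "gripper": -0.26},
    {"rot": [0, 0, 0], "linear": [0, 0.22, 0.3], "gripper": -0.26},
    {"rot": [0, 0, 0], "linear": [0, 0.22, 0.3], "gripper": -0.26},
    {"rot": [0, 0, 0], "linear": [0, 0.2, 0.27], "gripper": -0.26},
    {"rot": [0, 0, 0], "linear": [0, 0.16, 0.2], "gripper": -0.26},
    {"rot": [0, 0, 0], "linear": [0, 0.08, 0.1], "gripper": -0.26},
    {"rot": [0, 0, 0], "linear": [0, 0, 0], "gripper": -0.26},
  ],
)

```text
clock: 3.9
eef_pos: [0.4849, -0.1329, 0.2266]
tcp_rot: [-0.563, -0.428, 0.563, -0.428]
contact_force: [0.1, 0.2, 0.2]
width: 0.374
```

```bash
python3 - <<'E'
from h import *
cap('wrist','wrist1');st(); plan([.516,-.21,.12],-15.4)
E
```

```text
t 3.95 grasp [ 0.4847 -0.1319  0.2453] jawyaw -15.48 xaxis [-7.e-04 -0.e+00 -1.e+00] F [-0.85  0.5  -0.11] M [-0.06  0.08 -0.03] w 0.365 j7 [-0.51  0.29  0.85  1.91 -0.25  1.05  0.18]
 yaw -15.4 rot total [-0.003  0.     0.001] norm deg 0.1
   shift in target frame [1.044 0.425 0.558]  in current [1.044 0.426 0.557] world [ 0.0313 -0.0781 -0.1253]
 yaw 164.6 rot total [ 6.281e+00  2.000e-03 -1.000e-03] norm deg 179.9
   shift in target frame [ 1.044 -0.425 -0.558]  in current [1.044 0.426 0.557] world [ 0.0313 -0.0781 -0.1253]
```

View pics/wrist1.png

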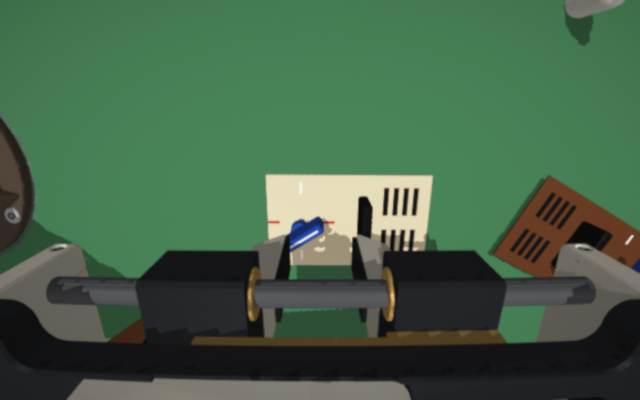

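The wrist view shows the cover at about (350,220) and the fin at (365,215). I'll cross-check the fin position with the wrist depth.

```bash
python3 - <<'E'
from m import *
c=load('wrist1');W=cloud(c);h=W[...,2];v,u=np.mgrid[0:400,0:640]
hsv=cv2.cvtColor(c['pixels'],cv2.COLOR_BGR2HSV)
w=(u>260)&(u<440)&(v>170)&(v<270)
m=w&(h>.03)&(h<.066)&(hsv[...,2]<60)&(u>350)&(u<376)&(v<236)
s=W[m]; rect(s[:,:2],'fin'); print(np.percentile(s[:,2],[5,50,95]))
t=s[s[:,2]>.053]; rect(t[:,:2],'fin top')
m=w&(h>.045)&(hsv[...,0]>100)&(hsv[...,0]<130)&(hsv[...,1]>120)
s=W[m];rect(s[:,:2],'knob');print(np.percentile(s[:,2],[5,50,95]))
t=s[s[:,2]>.074]; rect(t[:,:2],'knob top')
m=w&(h>.012)&(h<.024)&(hsv[...,2]>150)&(hsv[...,1]<110)
rect(W[m][:,:2],'plate')
e=W[m]; 
# far edge line and left/right edges in cover frame
a=np.deg2rad(-15.4);q=np.c_[e[:,0]*np.cos(a)+e[:,1]*np.sin(a),-e[:,0]*np.sin(a)+e[:,1]*np.cos(a)]
print(np.percentile(q,[.2,99.8],axis=0)); f=np.array([.5017,-.2044]);print('side centre in frame',f[0]*np.cos(a)+f[1]*np.sin(a),-f[0]*np.sin(a)+f[1]*np.cos(a))
E
```

```text
fin 451 c [ 0.5215 -0.1931] sz [0.0429 0.0112] ang 74.58
[0.03424124 0.05755665 0.05936623]
fin top 317 c [ 0.5223 -0.1901] sz [0.0364 0.0109] ang 75.01
knob 548 c [ 0.4657 -0.1627] sz [0.0823 0.0344] ang 59.43
[0.04888807 0.07395581 0.0791078 ]
knob top 273 c [ 0.4668 -0.1624] sz [0.0826 0.0313] ang 62.66
plate 9825 c [ 0.5021 -0.2012] sz [0.119  0.1998] ang 74.27
[[ 0.43822862 -0.11875178]
 [ 0.63659272 -0.00110314]]
side centre in frame 0.5379663347185568 -0.06383159648232012
```

```bash
python3 - <<'E'
from h import *
plan([.518,-.207,.044],-15.4)
E
```

```text
yaw -15.4 rot total [-0.003  0.     0.001] norm deg 0.1
   shift in target frame [1.677 0.434 0.53 ]  in current [1.677 0.436 0.529] world [ 0.0333 -0.0751 -0.2013]
 yaw 164.6 rot total [ 6.281e+00  2.000e-03 -1.000e-03] norm deg 179.9
   shift in target frame [ 1.677 -0.434 -0.53 ]  in current [1.677 0.436 0.529] world [ 0.0333 -0.0751 -0.2013]
```

Emit:
move_arm(
  series=[
    {"rot": [0, 0, 0], "linear": [0, 0.145, 0.18], "gripper": -0.26},
    {"rot": [0, 0, 0], "linear": [0, 0.145, 0.18], "gripper": -0.26},
    {"rot": [0, 0, 0], "linear": [0, 0.145, 0.17], "gripper": -0.26},
    {"rot": [0, 0, 0], "linear": [0.15, 0, 0], "gripper": -0.26},
    {"rot": [0, 0, 0], "linear": [0.2, 0, 0], "gripper": -0.26},
    {"rot": [0, 0, 0], "linear": [0.2, 0, 0], "gripper": -0.26},
    {"rot": [0, 0, 0], "linear": [0.2, 0, 0], "gripper": -0.26},
    {"rot": [0, 0, 0], "linear": [0.15, 0, 0], "gripper": -0.26},
    {"rot": [0, 0, 0], "linear": [0.1, 0, 0], "gripper": -0.26},
    {"rot": [0, 0, 0], "linear": [0, 0, 0], "gripper": -0.26},
  ],
)

```text
clock: 5.2
eef_pos: [0.518, -0.2065, 0.1061]
tcp_rot: [-0.562, -0.429, 0.563, -0.428]
contact_force: [0.1, -0.1, 0.3]
width: 0.367
```

```bash
python3 - <<'E'
from h import *
cap('wrist','wrist2');cap('side','side2');st(); plan([.518,-.207,.044],-15.4)
im=load('side2')['pixels'][140:260,260:380];cv2.imwrite('pics/side2z.png',cv2.resize(im,None,fx=5,fy=5,interpolation=cv2.INTER_CUBIC))
E
```

```text
t 5.3 grasp [ 0.5187 -0.2072  0.126 ] jawyaw -15.42 xaxis [ 7.e-04 -2.e-04 -1.e+00] F [ 0.05 -0.23 -0.18] M [-0.13  0.07 -0.03] w 0.368 j7 [-0.23  0.54  0.73  1.92 -0.47  0.86  0.48]
 yaw -15.4 rot total [-0.001  0.    -0.001] norm deg 0.0
   shift in target frame [ 0.683 -0.006  0.   ]  in current [ 0.683 -0.007  0.   ] world [-0.0007  0.0002 -0.082 ]
 yaw 164.6 rot total [ 6.282e+00 -2.000e-03 -0.000e+00] norm deg 180.0
   shift in target frame [ 0.683  0.006 -0.   ]  in current [ 0.683 -0.007  0.   ] world [-0.0007  0.0002 -0.082 ]
```

View pics/wrist2.png

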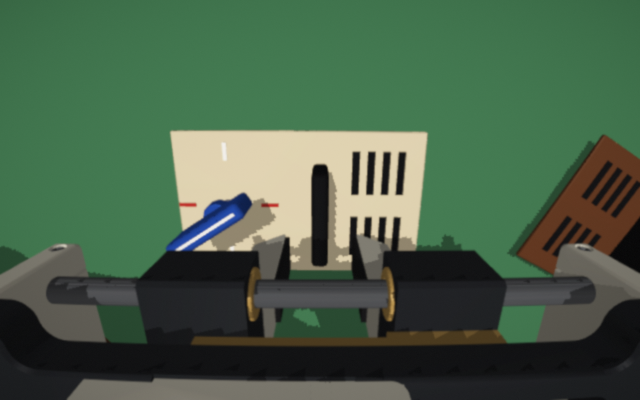

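View pics/side2z.png

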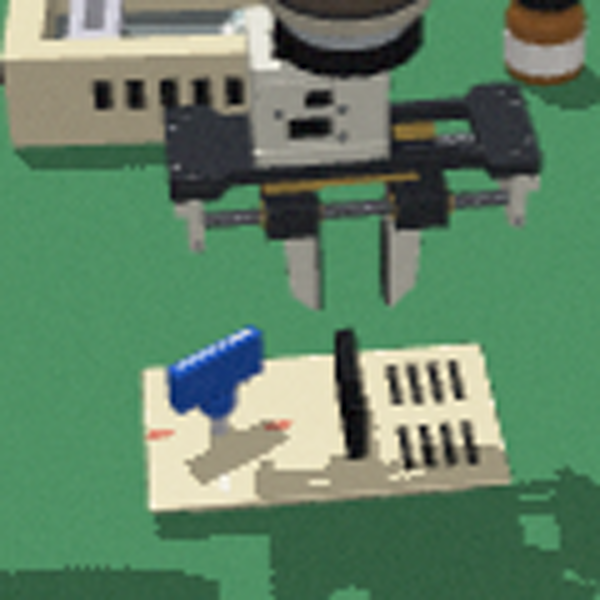

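The fin is centred between the fingers (px 320,215). The gripper's end brackets hang low, so I'll check their clearance over the knob.

```bash
python3 - <<'E'
from h import *
c=load('side2');W=cloud(c)
v,u=np.mgrid[0:400,0:640]
def at(zx,zy): return 140+zy//5,260+zx//5
for nm,(x0,x1,y0,y1) in {'legL':(175,215,190,260),'legR':(495,535,170,240),'tipL':(280,330,230,310),'tipR':(380,420,230,310),'knob':(165,265,325,415)}.items():
    a,b=at(x0,y0);a2,b2=at(x1,y1); P=W[a:a2+1,b:b2+1].reshape(-1,3)
    P=P[(P[:,2]>(.03 if nm=='knob' else .09))]
    print(nm,len(P),'zmin',np.round(np.sort(P[:,2])[:6],3),'zmax',P[:,2].max().round(3),np.round(np.median(P,0),3))
E
```

```text
legL 72 zmin [0.173 0.175 0.176 0.177 0.177 0.178] zmax 0.214 [ 0.431 -0.22   0.197]
legR 67 zmin [0.175 0.176 0.177 0.177 0.177 0.178] zmax 0.211 [ 0.589 -0.264  0.192]
tipL 104 zmin [0.106 0.108 0.111 0.111 0.111 0.111] zmax 0.183 [ 0.49  -0.211  0.14 ]
tipR 104 zmin [0.106 0.108 0.11  0.11  0.11  0.112] zmax 0.158 [ 0.54  -0.224  0.136]
knob 233 zmin [0.035 0.035 0.037 0.038 0.039 0.039] zmax 0.081 [ 0.445 -0.193  0.066]
```

Emit:
move_arm(
  series=[
    {"rot": [0, 0, 0], "linear": [0.15, 0, 0], "gripper": -0.26},
    {"rot": [0, 0, 0], "linear": [0.18, 0, 0], "gripper": -0.26},
    {"rot": [0, 0, 0], "linear": [0.16, 0, 0], "gripper": -0.26},
    {"rot": [0, 0, 0], "linear": [0.12, 0, 0], "gripper": -0.26},
    {"rot": [0, 0, 0], "linear": [0.06, 0, 0], "gripper": -0.26},
    {"rot": [0, 0, 0], "linear": [0, 0, 0], "gripper": -0.26},
    {"rot": [0, 0, 0], "linear": [0, 0, 0], "gripper": -1},
    {"rot": [0, 0, 0], "linear": [0, 0, 0], "gripper": -1},
    {"rot": [0, 0, 0], "linear": [0, 0, 0], "gripper": -1},
    {"rot": [0, 0, 0], "linear": [0, 0, 0], "gripper": -1},
  ],
)

```text
clock: 6.55
eef_pos: [0.5182, -0.2069, 0.0267]
tcp_rot: [0.563, 0.428, -0.562, 0.428]
contact_force: [-2.3, 1.6, 6.3]
width: 0.129
```

```bash
python3 - <<'E'
from h import *
st()
E
```

```text
t 6.55 grasp [ 0.5182 -0.2069  0.0455] jawyaw -15.43 xaxis [ 1.e-04  5.e-04 -1.e+00] F [-2.32  1.57  6.27] M [ 0.22  0.64 -0.15] w 0.129 j7 [-0.15  0.65  0.63  1.97 -0.58  0.71  0.57]
```

Emit:
move_arm(
  series=[
    {"rot": [0, 0, 0], "linear": [-0.05, 0, 0], "gripper": -1},
    {"rot": [0, 0, 0], "linear": [-0.1, 0, 0], "gripper": -1},
    {"rot": [0, 0, 0], "linear": [-0.2, 0, 0], "gripper": -1},
    {"rot": [0, 0, 0], "linear": [-0.2, 0, 0], "gripper": -1},
    {"rot": [0, 0, 0], "linear": [-0.2, 0, 0], "gripper": -1},
    {"rot": [0, 0, 0], "linear": [-0.2, 0, 0], "gripper": -1},
    {"rot": [0, 0, 0], "linear": [-0.1, 0, 0], "gripper": -1},
    {"rot": [0, 0, 0], "linear": [-0.05, 0, 0], "gripper": -1},
    {"rot": [0, 0, 0], "linear": [0, 0, 0], "gripper": -1},
  ],
)

```text
clock: 7.68
eef_pos: [0.5183, -0.2069, 0.1582]
tcp_rot: [0.563, 0.428, -0.563, 0.428]
contact_force: [-0.4, -0.3, -4.0]
width: 0.128
```

```bash
python3 - <<'E'
from m import *
st(); c=cap('wrist','wrist3'); plan([.548+.017*np.cos(np.deg2rad(-19.7)),.1865+.017*np.sin(np.deg2rad(-19.7)),.165],-19.7)
W=cloud(c);s=W[120:200,180:420].reshape(-1,3); 
cap('side','side3')
im=load('side3')['pixels'];cv2.imwrite('pics/side3z.png',cv2.resize(im[60:260,230:430],None,fx=3,fy=3,interpolation=cv2.INTER_CUBIC))
E
```

```text
t 7.675 grasp [ 0.5183 -0.2069  0.177 ] jawyaw -15.41 xaxis [-0.e+00  2.e-04 -1.e+00] F [-0.39 -0.26 -4.04] M [-0.11  0.02 -0.01] w 0.128 j7 [-0.27  0.48  0.79  1.87 -0.41  0.96  0.43]
 yaw -19.7 rot total [ 0.15  -0.     0.001] norm deg 4.3
   shift in target frame [ 0.097 -0.729 -3.169]  in current [ 0.098 -0.49  -3.215] world [ 0.0458  0.3876 -0.0116]
 yaw 160.3 rot total [-6.133e+00 -2.000e-03 -0.000e+00] norm deg 175.7
   shift in target frame [0.097 0.729 3.169]  in current [ 0.098 -0.49  -3.215] world [ 0.0458  0.3876 -0.0116]
```

View pics/wrist3.png

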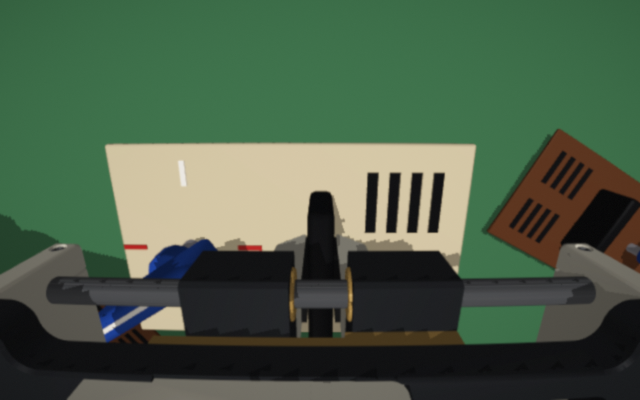

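View pics/side3z.png

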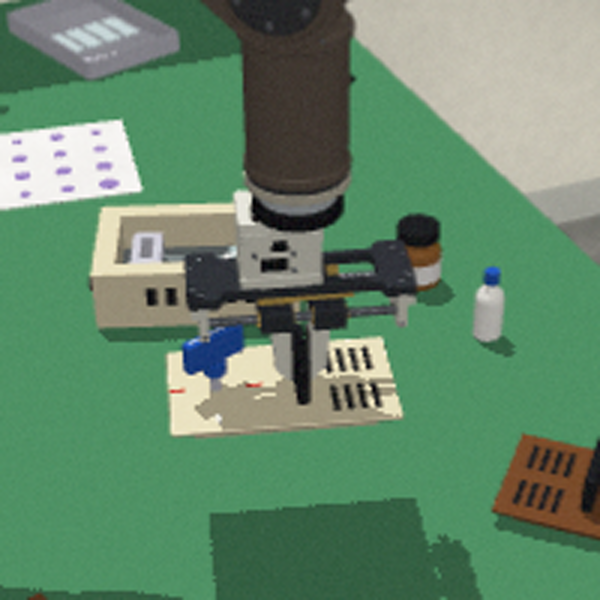

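The cover is held level and clear of everything. I'll measure its offset in the hand, plus a refined bay rim.

```bash
python3 - <<'E'
from m import *
a=np.deg2rad(-15.4); g=np.array([.5183,-.2069])
ux=np.array([np.cos(a),np.sin(a)]);uy=np.array([-np.sin(a),np.cos(a)])
for n in('wrist3','side3'):
    c=load(n);W=cloud(c);h=W[...,2];hsv=cv2.cvtColor(c['pixels'],cv2.COLOR_BGR2HSV)
    m=(h>.138)&(h<.158)&(hsv[...,2]>110)&(hsv[...,1]<110)
    d=W[...,:2]-g; X=d@ux;Y=d@uy; m&=(abs(X)<.16)&(abs(Y)<.1)
    print(n,m.sum(),np.percentile(X[m],[.5,99.5]),np.percentile(Y[m],[.5,99.5]),'z',np.median(h[m]),'tilt',np.linalg.lstsq(np.c_[X[m],Y[m],np.ones(m.sum())],h[m],rcond=None)[0])
# bay: inner hole from top0 : use low points
c=load('top0');W=cloud(c);h=W[...,2];v,u=np.mgrid[0:400,0:640]
s=W[(u>155)&(u<250)&(v>145)&(v<245)&(h>.06)&(h<.08)]
for yaw in(-19.4,-19.7,-20):
    b=np.deg2rad(yaw);ex=np.array([np.cos(b),np.sin(b)]);ey=np.array([-ex[1],ex[0]])
    d=s[:,:2]-[.548,.1865];X=d@ex;Y=d@ey
    ix=abs(Y)<.04; iy=abs(X)<.07
    print(yaw,'outer',np.percentile(X,[1,99]),np.percentile(Y,[1,99]),'inner x',X[ix&(X<0)].max(),X[ix&(X>0)].min(),'inner y',Y[iy&(Y<0)].max(),Y[iy&(Y>0)].min())
E
```

```text
wrist3 34402 [-0.11451878  0.08262924] [-0.05726713  0.05966254] z 0.1499533887695478 tilt [ 1.61016535e-03 -4.10164649e-05  1.49986141e-01]
side3 1595 [-0.11476097  0.08317613] [-0.06375341  0.05677891] z 0.14899723818208221 tilt [-0.00047311  0.0025009   0.14900655]
-19.4 outer [-0.11383572  0.11286952] [-0.07509099  0.07380565] inner x -0.04172614528473797 0.08827831303040923 inner y -0.00011454750115227079 0.0018071242923360699
-19.7 outer [-0.11380078  0.11299348] [-0.075015    0.07374627] inner x -0.04170567334123341 0.08834307905948317 inner y -0.0004596193931141573 0.001578138350050725
-20 outer [-0.1138022   0.11292892] [-0.07500641  0.07371211] inner x -0.04168405801562673 0.08840542311841851 inner y -0.0008046786843782077 0.0013491091423053247
```

Emit:
move_arm(
  series=[
    {"rot": [0.15, 0, 0], "linear": [0, 0, 0], "gripper": -1},
    {"rot": [0, 0, 0], "linear": [0, -0.03, -0.12], "gripper": -1},
    {"rot": [0, 0, 0], "linear": [0, -0.05, -0.2], "gripper": -1},
    {"rot": [0, 0, 0], "linear": [0, -0.055, -0.25], "gripper": -1},
    {"rot": [0, 0, 0], "linear": [0, -0.055, -0.25], "gripper": -1},
    {"rot": [0, 0, 0], "linear": [0, -0.055, -0.25], "gripper": -1},
    {"rot": [0, 0, 0], "linear": [0, -0.055, -0.25], "gripper": -1},
    {"rot": [0, 0, 0], "linear": [0, -0.055, -0.25], "gripper": -1},
    {"rot": [0, 0, 0], "linear": [0, -0.055, -0.25], "gripper": -1},
    {"rot": [0, 0, 0], "linear": [0, -0.055, -0.25], "gripper": -1},
    {"rot": [0, 0, 0], "linear": [0, -0.055, -0.25], "gripper": -1},
    {"rot": [0, 0, 0], "linear": [0, -0.055, -0.25], "gripper": -1},
    {"rot": [0, 0, 0], "linear": [0, -0.055, -0.25], "gripper": -1},
    {"rot": [0, 0, 0], "linear": [0, -0.05, -0.2], "gripper": -1},
    {"rot": [0, 0, 0], "linear": [0, -0.05, -0.15], "gripper": -1},
    {"rot": [0, 0, 0], "linear": [0, 0, 0], "gripper": -1},
    {"rot": [0, 0, 0], "linear": [0, 0, 0], "gripper": -1},
  ],
)

```text
clock: 9.9
eef_pos: [0.5642, 0.1794, 0.1584]
tcp_rot: [-0.578, -0.406, 0.579, -0.407]
contact_force: [-0.5, 0.0, -4.7]
width: 0.128
```

```bash
python3 - <<'E'
from m import *
st(); c=cap('wrist','wrist4'); plan([.5477+.017*np.cos(np.deg2rad(-19.7)),.186+.017*np.sin(np.deg2rad(-19.7)),.103],-19.7)
b=np.deg2rad(-19.7);ex=np.array([np.cos(b),np.sin(b)]);ey=np.array([-ex[1],ex[0]])
for n in ('wrist','side'):
    c=cap(n,n+'4');W=cloud(c);h=W[...,2];hsv=cv2.cvtColor(c['pixels'],cv2.COLOR_BGR2HSV)
    d=W[...,:2]-[.5477,.186];X=d@ex;Y=d@ey
    for nm,z0,z1 in(('plate',.14,.158),('rim',.062,.078)):
        m=(h>z0)&(h<z1)&(abs(X)<.14)&(abs(Y)<.1)&(hsv[...,2]>80)&(hsv[...,1]<120)
        print(n,nm,m.sum(),np.percentile(X[m],[.5,99.5]),np.percentile(Y[m],[.5,99.5]));
        if m.sum()>30: rect(W[m][:,:2],'')
im=load('side4')['pixels'];cv2.imwrite('pics/side4z.png',cv2.resize(im[40:200,200:400],None,fx=3,fy=3,interpolation=cv2.INTER_CUBIC))
E
```

```text
t 9.9 grasp [0.5642 0.1794 0.1772] jawyaw -19.77 xaxis [ 0.e+00 -8.e-04 -1.e+00] F [-0.53  0.03 -4.71] M [-0.13 -0.03 -0.06] w 0.128 j7 [-0.94  0.54  0.8   1.79 -0.45  1.01 -0.31]
 yaw -19.7 rot total [-0.004  0.001 -0.001] norm deg 0.1
   shift in target frame [ 0.619 -0.007 -0.007]  in current [ 0.619 -0.008 -0.007] world [-0.0006  0.0011 -0.0743]
 yaw 160.3 rot total [ 6.279e+00 -1.000e-03 -1.000e-03] norm deg 179.9
   shift in target frame [0.619 0.007 0.007]  in current [ 0.619 -0.008 -0.007] world [-0.0006  0.0011 -0.0743]
wrist plate 34690 [-0.09666554  0.10047628] [-0.05803842  0.05876724]
 34690 c [0.5491 0.1846] sz [0.1203 0.2003] ang 70.29
wrist rim 9605 [-0.11217387  0.11568191] [0.04987396 0.07705126]
 9605 c [0.5703 0.2446] sz [0.0289 0.2323] ang 70.24
side plate 920 [-0.09653997  0.10174032] [-0.06592424  0.05762626]
 920 c [0.5489 0.1824] sz [0.1345 0.2001] ang 69.62
side rim 840 [-0.11286218  0.11659619] [-0.07890703  0.06993071]
 840 c [0.548  0.1816] sz [0.1548 0.2339] ang 71.85
```

View pics/wrist4.png

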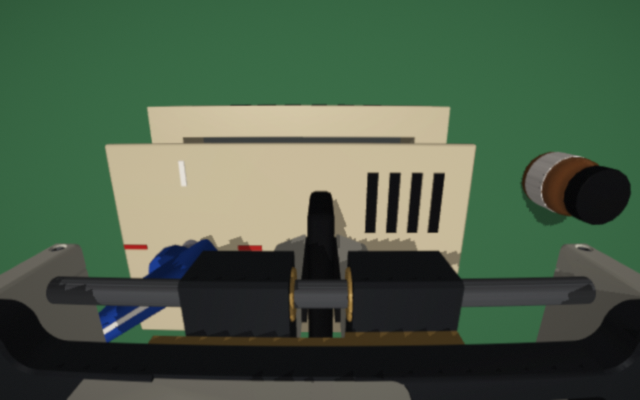

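View pics/side4z.png

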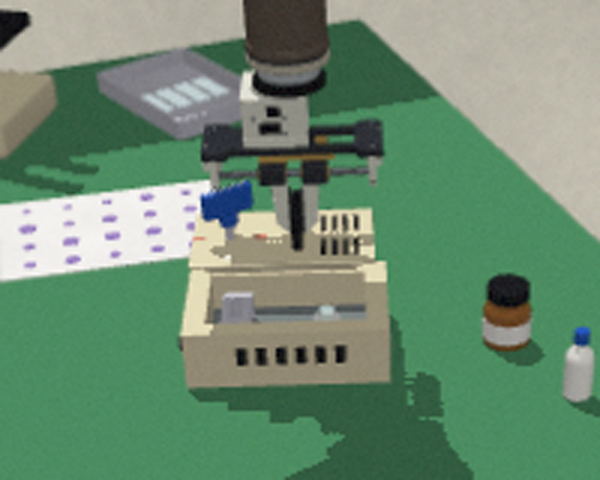

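Emit:
move_arm(
  series=[
    {"rot": [0, 0, 0], "linear": [0.1, -0.005, -0.01], "gripper": -1},
    {"rot": [0, 0, 0], "linear": [0.13, 0, 0], "gripper": -1},
    {"rot": [0, 0, 0], "linear": [0.13, 0, 0], "gripper": -1},
    {"rot": [0, 0, 0], "linear": [0.06, 0, 0], "gripper": -1},
    {"rot": [0, 0, 0], "linear": [0.03, 0, 0], "gripper": -1},
    {"rot": [0, 0, 0], "linear": [0.03, 0, 0], "gripper": -1},
    {"rot": [0, 0, 0], "linear": [0.03, 0, 0], "gripper": -1},
  ],
)

```text
clock: 10.92
eef_pos: [0.5644, 0.1821, 0.0972]
tcp_rot: [0.578, 0.407, -0.578, 0.407]
contact_force: [-0.1, 1.3, -2.8]
width: 0.128
```

```bash
python3 - <<'E'
from m import *
st()
b=np.deg2rad(-19.7);ex=np.array([np.cos(b),np.sin(b)]);ey=np.array([-ex[1],ex[0]])
c=cap('wrist','wrist5');W=cloud(c);h=W[...,2];hsv=cv2.cvtColor(c['pixels'],cv2.COLOR_BGR2HSV)
d=W[...,:2]-[.5477,.186];X=d@ex;Y=d@ey
for nm,z0,z1 in(('plate',.083,.1),('rim',.06,.076)):
        m=(h>z0)&(h<z1)&(abs(X)<.14)&(abs(Y)<.1)&(hsv[...,2]>80)&(hsv[...,1]<120)
        print(nm,m.sum(),np.median(h[m]),np.percentile(X[m],[.5,99.5]),np.percentile(Y[m],[.5,99.5]))
E
```

```text
t 10.925 grasp [0.5644 0.1821 0.116 ] jawyaw -19.71 xaxis [ 6.e-04  3.e-04 -1.e+00] F [-0.07  1.27 -2.84] M [-0.1  -0.01 -0.02] w 0.128 j7 [-0.9   0.61  0.74  1.84 -0.52  0.89 -0.25]
plate 34674 0.08899671646825998 [-0.09759691  0.09960108] [-0.0554265   0.06144435]
rim 14156 0.07063398486056909 [-0.11327415  0.11639894] [-0.02641761  0.07733764]
```

View pics/wrist5.png

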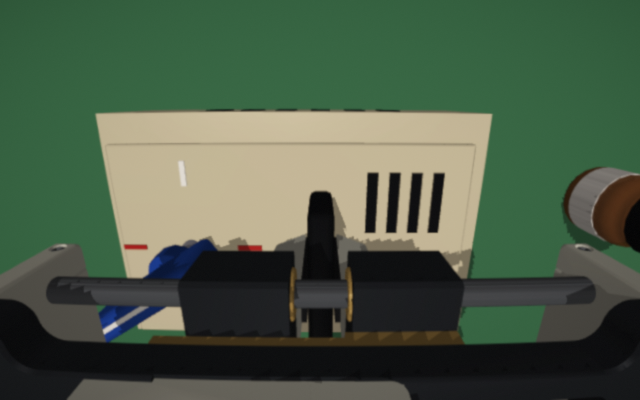

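The plate is centred on the rim to about 1 mm. Now I'll lower it in.

Emit:
move_arm(
  series=[
    {"rot": [0, 0, 0], "linear": [0.03, 0, 0], "gripper": -1},
    {"rot": [0, 0, 0], "linear": [0.03, 0, 0], "gripper": -1},
    {"rot": [0, 0, 0], "linear": [0.02, 0, 0], "gripper": -1},
    {"rot": [0, 0, 0], "linear": [0.02, 0, 0], "gripper": -1},
  ],
)

```text
clock: 11.48
eef_pos: [0.5641, 0.182, 0.085]
tcp_rot: [0.578, 0.407, -0.578, 0.407]
contact_force: [-0.4, 0.4, -3.7]
width: 0.13
```

```bash
python3 - <<'E'
from m import *
st()
E
```

```text
t 11.475 grasp [0.5641 0.182  0.1038] jawyaw -19.72 xaxis [ 0.  0. -1.] F [-0.41  0.45 -3.66] M [-0.09 -0.03  0.03] w 0.13 j7 [-0.89  0.63  0.73  1.85 -0.54  0.87 -0.24]
```

Emit:
move_arm(
  series=[
    {"rot": [0, 0, 0], "linear": [0.015, 0, 0], "gripper": -1},
    {"rot": [0, 0, 0], "linear": [0.01, 0, 0], "gripper": -1},
    {"rot": [0, 0, 0], "linear": [0, 0, 0], "gripper": -1},
  ],
)

```text
clock: 11.85
eef_pos: [0.5641, 0.182, 0.0828]
tcp_rot: [0.578, 0.407, -0.578, 0.407]
contact_force: [-3.3, 0.3, 3.9]
width: 0.126
```

```bash
python3 - <<'E'
from m import *
st()
E
```

```text
t 11.85 grasp [0.5641 0.182  0.1016] jawyaw -19.72 xaxis [-1.e-04  6.e-04 -1.e+00] F [-3.32  0.33  3.86] M [-0.23  0.75 -0.01] w 0.126 j7 [-0.89  0.63  0.73  1.85 -0.54  0.87 -0.24]
```

Emit:
move_arm(
  series=[
    {"rot": [0, 0, 0], "linear": [0, 0, 0], "gripper": -0.3},
    {"rot": [0, 0, 0], "linear": [0, 0, 0], "gripper": -0.3},
    {"rot": [0, 0, 0], "linear": [0, 0, 0], "gripper": -0.3},
    {"rot": [0, 0, 0], "linear": [-0.1, 0, 0], "gripper": -0.3},
    {"rot": [0, 0, 0], "linear": [-0.2, 0, 0], "gripper": -0.3},
    {"rot": [0, 0, 0], "linear": [-0.2, 0, 0], "gripper": -0.3},
    {"rot": [0, 0, 0], "linear": [-0.2, 0, 0], "gripper": -0.3},
    {"rot": [0, 0, 0], "linear": [-0.2, 0, 0], "gripper": -0.3},
    {"rot": [0, 0, 0], "linear": [-0.1, 0, 0], "gripper": -0.3},
    {"rot": [0, 0, 0], "linear": [0, 0, 0], "gripper": -0.3},
  ],
)

```text
clock: 13.1
eef_pos: [0.5645, 0.1821, 0.2029]
tcp_rot: [0.579, 0.407, -0.578, 0.407]
contact_force: [0.0, 0.0, -0.5]
width: 0.349
```

```bash
python3 - <<'E'
from m import *
st()
b=np.deg2rad(-19.7);ex=np.array([np.cos(b),np.sin(b)]);ey=np.array([-ex[1],ex[0]])
for n in('wrist','side'):
    c=cap(n,n+'6');W=cloud(c);h=W[...,2];hsv=cv2.cvtColor(c['pixels'],cv2.COLOR_BGR2HSV)
    d=W[...,:2]-[.5477,.186];X=d@ex;Y=d@ey
    m=(h>.066)&(h<.08)&(abs(X)<.14)&(abs(Y)<.1)&(hsv[...,2]>80)&(hsv[...,1]<120)
    print(n,np.median(h[m&(abs(X)<.08)&(abs(Y)<.05)]),np.percentile(X[m],[.5,99.5]),np.percentile(Y[m],[.5,99.5]))
    p=m&(abs(X)<.09)&(abs(Y)<.05); print('tilt',np.linalg.lstsq(np.c_[X[p],Y[p],np.ones(p.sum())],h[p],rcond=None)[0])
    k=(h>.095)&(h<.15)&(hsv[...,0]>100)&(hsv[...,0]<130)&(hsv[...,1]>130)&(abs(X+.058)<.05)&(abs(Y)<.05)
    q=W[k]; r=rect(q[:,:2],'knob'); print(np.percentile(q[:,2],[2,50,98]))
    t=q[q[:,2]>.126]; rect(t[:,:2],'knob top'); ev=np.linalg.eigh(np.cov(t[:,:2].T))[1][:,1]; print('wing dir',np.degrees(np.arctan2(ev[1],ev[0])),'c in bay',((r[0]-np.array([.5477,.186]))@ex,(r[0]-np.array([.5477,.186]))@ey))
im=load('side6')['pixels'];cv2.imwrite('pics/side6z.png',cv2.resize(im[90:190,240:360],None,fx=5,fy=5,interpolation=cv2.INTER_CUBIC))
E
```

```text
t 13.1 grasp [0.5645 0.1821 0.2217] jawyaw -19.71 xaxis [ 1.4e-03  8.0e-04 -1.0e+00] F [ 0.03  0.04 -0.46] M [-0.14  0.11  0.03] w 0.349 j7 [-0.97  0.5   0.84  1.73 -0.41  1.1  -0.34]
wrist 0.07451324038433826 [-0.11254481  0.11531377] [-0.06989641  0.07671881]
tilt [0.00098388 0.00133429 0.07452269]
knob 1039 c [0.4954 0.2072] sz [0.0587 0.0191] ang 22.99
[0.10466995 0.13362923 0.1355301 ]
knob top 834 c [0.495  0.2073] sz [0.059  0.0121] ang 12.97
wing dir -166.7192553436875 c in bay (np.float64(-0.0563897760543492), np.float64(0.0023496816316584714))
side 0.07439214535882077 [-0.11216913  0.11607203] [-0.07778498  0.07568085]
tilt [ 0.00099426 -0.00150536  0.07440842]
knob 144 c [0.493  0.2002] sz [0.0577 0.0147] ang 8.53
[0.09679674 0.12121838 0.13588936]
knob top 50 c [0.4937 0.202 ] sz [0.056  0.0124] ang 10.61
wing dir -170.06784096230894 c in bay (np.float64(-0.056275057405069454), np.float64(-0.005031250723791283))
```

View pics/wrist6.png

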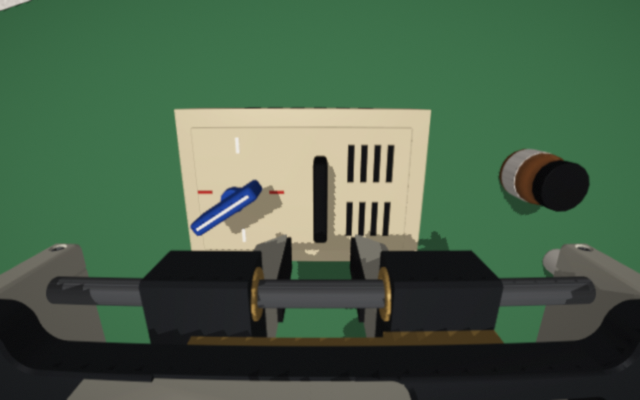

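View pics/side6z.png

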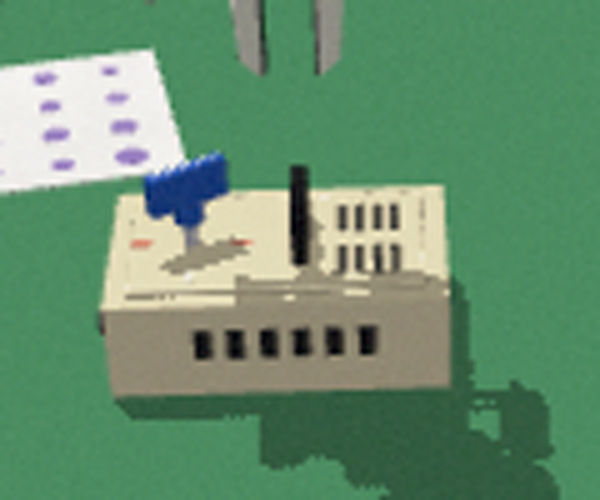

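The cover is home, with the plate top at 0.0745 m and level. The wing lies at about 13° in world axes, which is a turn of about 1.0. I'll move over the knob and align the jaws.

Emit:
move_arm(
  series=[
    {"rot": [0, 0, 0], "linear": [0, -0.15, 0], "gripper": -0.3},
    {"rot": [0, 0, 0], "linear": [0, -0.2, 0], "gripper": -0.3},
    {"rot": [0, 0, 0], "linear": [0, -0.15, 0], "gripper": -0.3},
    {"rot": [0, 0, 0], "linear": [0, -0.12, 0], "gripper": -0.3},
    {"rot": [0.2, 0, 0], "linear": [0, 0, 0], "gripper": -0.3},
    {"rot": [0.3, 0, 0], "linear": [0, 0, 0], "gripper": -0.3},
    {"rot": [0.3, 0, 0], "linear": [0, 0, 0], "gripper": -0.3},
    {"rot": [0.3, 0, 0], "linear": [0, 0, 0], "gripper": -0.3},
    {"rot": [0.3, 0, 0], "linear": [0, 0, 0], "gripper": -0.3},
    {"rot": [0.3, 0, 0], "linear": [0, 0, 0], "gripper": -0.3},
    {"rot": [0.3, 0, 0], "linear": [0, 0, 0], "gripper": -0.3},
    {"rot": [0, 0, 0], "linear": [0, 0, 0], "gripper": -0.3},
  ],
)

```text
clock: 14.7
eef_pos: [0.4938, 0.207, 0.2016]
tcp_rot: [-0.702, -0.08, 0.703, -0.081]
contact_force: [-0.1, -0.1, 0.4]
width: 0.349
```

```bash
python3 - <<'E'
from m import *
st(); plan([.494,.207,.127],-77.5)
c=cap('wrist','wrist7');W=cloud(c);h=W[...,2];hsv=cv2.cvtColor(c['pixels'],cv2.COLOR_BGR2HSV)
d=W[...,:2]-[.494,.207]
k=(h>.126)&(h<.145)&(hsv[...,0]>100)&(hsv[...,0]<130)&(hsv[...,1]>100)&(np.hypot(d[...,0],d[...,1])<.05)
rect(W[k][:,:2],'knob top')
E
```

```text
t 14.7 grasp [0.4938 0.207  0.2204] jawyaw -76.97 xaxis [-4.0e-04 -1.4e-03 -1.0e+00] F [-0.11 -0.12  0.4 ] M [-0.06  0.18  0.  ] w 0.349 j7 [-1.29  0.51  1.16  1.88 -0.52  1.1  -1.27]
 yaw -77.5 rot total [ 0.019  0.001 -0.003] norm deg 0.5
   shift in target frame [ 0.778  0.    -0.001]  in current [ 0.778 -0.001 -0.002] world [ 0.0002  0.     -0.0934]
 yaw 102.5 rot total [-6.265e+00  4.000e-03  2.000e-03] norm deg 179.5
   shift in target frame [ 0.778 -0.     0.001]  in current [ 0.778 -0.001 -0.002] world [ 0.0002  0.     -0.0934]
knob top 819 c [0.4955 0.2065] sz [0.0588 0.012 ] ang 14.81
```

View pics/wrist7.png

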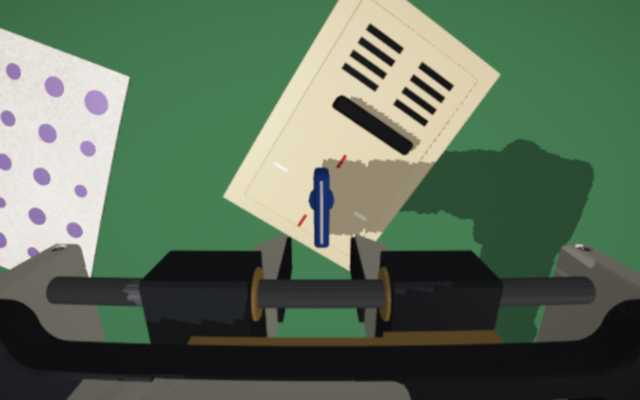

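The jaws are aligned and straddle the wing (px 321,205). I'll descend and grip.

Emit:
move_arm(
  series=[
    {"rot": [0, 0, 0], "linear": [0.15, 0, 0], "gripper": -0.3},
    {"rot": [0, 0, 0], "linear": [0.2, 0, 0], "gripper": -0.3},
    {"rot": [0, 0, 0], "linear": [0.2, 0, 0], "gripper": -0.3},
    {"rot": [0, 0, 0], "linear": [0.15, 0, 0], "gripper": -0.3},
    {"rot": [0, 0, 0], "linear": [0.08, 0, 0], "gripper": -0.3},
    {"rot": [0, 0, 0], "linear": [0, 0, 0], "gripper": -0.3},
    {"rot": [0, 0, 0], "linear": [0, 0, 0], "gripper": -1},
    {"rot": [0, 0, 0], "linear": [0, 0, 0], "gripper": -1},
    {"rot": [0, 0, 0], "linear": [0, 0, 0], "gripper": -1},
    {"rot": [0, 0, 0], "linear": [0, 0, 0], "gripper": -1},
  ],
)

```text
clock: 16.0
eef_pos: [0.4945, 0.2072, 0.1089]
tcp_rot: [0.703, 0.08, -0.702, 0.08]
contact_force: [0.2, 0.3, 2.6]
width: 0.129
```

```bash
python3 - <<'E'
from m import *
st()
E
```

```text
t 16.0 grasp [0.4944 0.2071 0.1277] jawyaw -77.0 xaxis [ 9.e-04  4.e-04 -1.e+00] F [0.21 0.32 2.62] M [-0.12  0.06  0.03] w 0.129 j7 [-1.19  0.61  1.02  1.98 -0.66  0.93 -1.16]
```

Emit:
move_arm(
  series=[
    {"rot": [-0.15, 0, 0], "linear": [0, 0, 0], "gripper": -1},
    {"rot": [-0.25, 0, 0], "linear": [0, 0, 0], "gripper": -1},
    {"rot": [-0.25, 0, 0], "linear": [0, 0, 0], "gripper": -1},
    {"rot": [-0.25, 0, 0], "linear": [0, 0, 0], "gripper": -1},
    {"rot": [-0.25, 0, 0], "linear": [0, 0, 0], "gripper": -1},
    {"rot": [-0.25, 0, 0], "linear": [0, 0, 0], "gripper": -1},
    {"rot": [-0.25, 0, 0], "linear": [0, 0, 0], "gripper": -1},
    {"rot": [-0.25, 0, 0], "linear": [0, 0, 0], "gripper": -1},
    {"rot": [-0.1, 0, 0], "linear": [0, 0, 0], "gripper": -1},
    {"rot": [0, 0, 0], "linear": [0, 0, 0], "gripper": -1},
  ],
)

```text
clock: 17.25
eef_pos: [0.4936, 0.2079, 0.1086]
tcp_rot: [0.578, 0.408, -0.578, 0.407]
contact_force: [-1.3, 3.9, 2.2]
width: 0.132
```

```bash
python3 - <<'E'
from m import *
st(); c=cap('wrist','wrist8')
E
```

```text
t 17.25 grasp [0.4936 0.2079 0.1274] jawyaw -19.7 xaxis [-8.0e-04  1.3e-03 -1.0e+00] F [-1.27  3.9   2.22] M [0.81 0.63 0.06] w 0.132 j7 [-1.02  0.5   0.74  1.97 -0.46  0.84 -0.38]
```

View pics/wrist8.png

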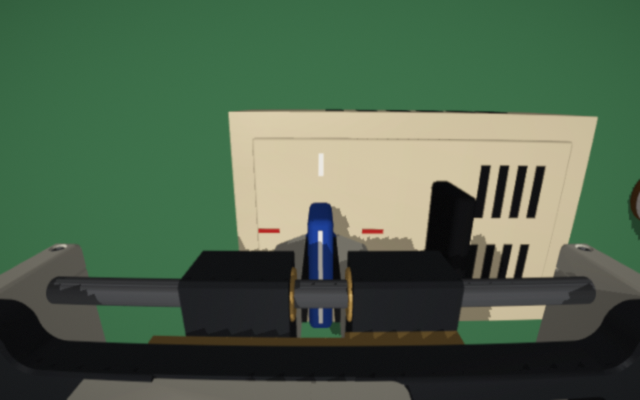

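The wing is in line with the white mark (px 320,165–320). I'll push it in.

Emit:
move_arm(
  series=[
    {"rot": [0, 0, 0], "linear": [0.03, 0, 0], "gripper": -1},
    {"rot": [0, 0, 0], "linear": [0.03, 0, 0], "gripper": -1},
    {"rot": [0, 0, 0], "linear": [0.03, 0, 0], "gripper": -1},
    {"rot": [0, 0, 0], "linear": [0.03, 0, 0], "gripper": -1},
    {"rot": [0, 0, 0], "linear": [0.01, 0, 0], "gripper": -1},
    {"rot": [0, 0, 0], "linear": [0.005, 0, 0], "gripper": -1},
  ],
)

```text
clock: 18.05
eef_pos: [0.4939, 0.2078, 0.0928]
tcp_rot: [0.578, 0.407, -0.578, 0.406]
contact_force: [-7.0, 3.9, 19.1]
width: 0.127
```

```bash
python3 - <<'E'
from m import *
st(); 
c=cap('wrist','wrist9');W=cloud(c);h=W[...,2];hsv=cv2.cvtColor(c['pixels'],cv2.COLOR_BGR2HSV)
d=W[...,:2]-[.494,.207]
k=(h>.1)&(h<.145)&(hsv[...,0]>100)&(hsv[...,0]<130)&(hsv[...,1]>100)&(np.hypot(d[...,0],d[...,1])<.04)
print(np.percentile(h[k],[50,90,98]))
E
```

```text
t 18.05 grasp [0.4939 0.2078 0.1116] jawyaw -19.73 xaxis [-5.0e-04  1.3e-03 -1.0e+00] F [-7.05  3.92 19.11] M [0.83 1.93 0.03] w 0.127 j7 [-1.01  0.53  0.72  1.98 -0.48  0.81 -0.36]
[0.1179347  0.11896772 0.119534  ]
```

Emit:
move_arm(
  series=[
    {"rot": [0.1, 0, 0], "linear": [0, 0, 0], "gripper": -1},
    {"rot": [0.2, 0, 0], "linear": [0, 0, 0], "gripper": -1},
    {"rot": [0.25, 0, 0], "linear": [0, 0, 0], "gripper": -1},
    {"rot": [0.25, 0, 0], "linear": [0, 0, 0], "gripper": -1},
    {"rot": [0.25, 0, 0], "linear": [0, 0, 0], "gripper": -1},
    {"rot": [0.25, 0, 0], "linear": [0, 0, 0], "gripper": -1},
    {"rot": [0.25, 0, 0], "linear": [0, 0, 0], "gripper": -1},
  ],
)

```text
clock: 18.98
eef_pos: [0.4946, 0.2072, 0.093]
tcp_rot: [0.69, 0.157, -0.689, 0.157]
contact_force: [-3.6, 3.2, 11.3]
width: 0.127
```

```bash
python3 - <<'E'
from m import *
st()
E
```

```text
t 18.975 grasp [0.4946 0.2072 0.1118] jawyaw -64.39 xaxis [ 1.e-03  6.e-04 -1.e+00] F [-3.56  3.19 11.34] M [0.49 1.03 0.01] w 0.127 j7 [-1.14  0.61  0.94  1.99 -0.65  0.87 -0.97]
```

Turning well. 45° remain to the lock.

Emit:
move_arm(
  series=[
    {"rot": [0.25, 0, 0], "linear": [0, 0, 0], "gripper": -1},
    {"rot": [0.25, 0, 0], "linear": [0, 0, 0], "gripper": -1},
    {"rot": [0.25, 0, 0], "linear": [0, 0, 0], "gripper": -1},
    {"rot": [0.25, 0, 0], "linear": [0, 0, 0], "gripper": -1},
    {"rot": [0.25, 0, 0], "linear": [0, 0, 0], "gripper": -1},
    {"rot": [0.2, 0, 0], "linear": [0, 0, 0], "gripper": -1},
    {"rot": [0.1, 0, 0], "linear": [0, 0, 0], "gripper": -1},
    {"rot": [0, 0, 0], "linear": [0, 0, 0], "gripper": -1},
  ],
)

```text
clock: 19.98
eef_pos: [0.4948, 0.2062, 0.093]
tcp_rot: [0.698, -0.115, -0.697, -0.114]
contact_force: [-2.5, -0.1, 12.6]
width: 0.133
```

```bash
python3 - <<'E'
from m import *
st(); cap('wrist','wrist10')
E
```

```text
t 19.975 grasp [0.4947 0.2062 0.1118] jawyaw -108.65 xaxis [ 0.0014 -0.001  -1.    ] F [-2.54 -0.11 12.62] M [ 0.09  1.   -0.05] w 0.133 j7 [-1.23  0.72  1.15  2.   -0.81  0.98 -1.57]
```

View pics/wrist10.png

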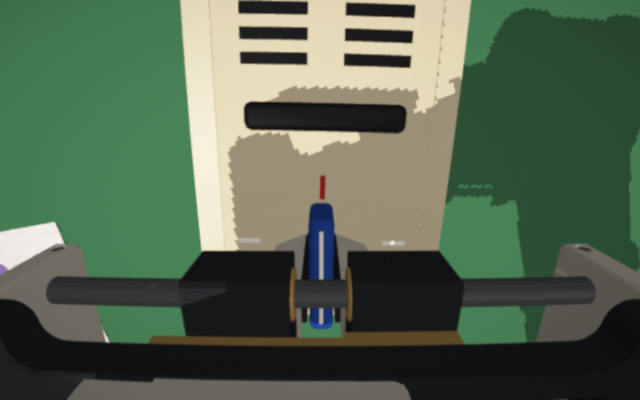

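The wing is on the red mark (px 322,187). I'll nudge it slightly to the stop, let go and rise.

Emit:
move_arm(
  series=[
    {"rot": [0.05, 0, 0], "linear": [0, 0, 0], "gripper": -1},
    {"rot": [0, 0, 0], "linear": [-0.01, 0, 0], "gripper": -1},
    {"rot": [0, 0, 0], "linear": [0, 0, 0], "gripper": -0.3},
    {"rot": [0, 0, 0], "linear": [0, 0, 0], "gripper": -0.3},
    {"rot": [0, 0, 0], "linear": [0, 0, 0], "gripper": -0.3},
    {"rot": [0, 0, 0], "linear": [-0.1, 0, 0], "gripper": -0.3},
    {"rot": [0, 0, 0], "linear": [-0.2, 0, 0], "gripper": -0.3},
    {"rot": [0, 0, 0], "linear": [-0.2, 0, 0], "gripper": -0.3},
    {"rot": [0, 0, 0], "linear": [-0.2, 0, 0], "gripper": -0.3},
    {"rot": [0, 0, 0], "linear": [-0.2, 0, 0], "gripper": -0.3},
    {"rot": [0, 0, 0], "linear": [-0.1, 0, 0], "gripper": -0.3},
    {"rot": [0, 0, 0], "linear": [0, 0, 0], "gripper": -0.3},
  ],
)

```text
clock: 21.52
eef_pos: [0.4944, 0.2072, 0.2142]
tcp_rot: [0.697, -0.122, -0.696, -0.123]
contact_force: [0.1, 0.8, -0.7]
width: 0.349
```

```bash
python3 - <<'E'
from m import *
st()
for n in('wrist','side','top'):
    c=cap(n,n+'11');W=cloud(c);h=W[...,2];hsv=cv2.cvtColor(c['pixels'],cv2.COLOR_BGR2HSV)
    d=W[...,:2]-[.494,.207]
    k=(h>.095)&(h<.15)&(hsv[...,0]>100)&(hsv[...,0]<130)&(hsv[...,1]>110)&(np.hypot(d[...,0],d[...,1])<.045)
    if k.sum()>20:
        print(n,'knob top z',np.percentile(h[k],[50,90,98]));t=W[k&(h>np.percentile(h[k],90)-.006)];r=rect(t[:,:2],'wing');rect(W[k][:,:2],'all')
    d=W[...,:2]-[.5477,.186];b=np.deg2rad(-19.7);ex=np.array([np.cos(b),np.sin(b)]);X=d@ex;Y=d@np.array([-ex[1],ex[0]])
    p=(h>.066)&(h<.08)&(abs(X)<.09)&(abs(Y)<.05)&(hsv[...,2]>80)&(hsv[...,1]<120)
    if p.sum()>30: print(n,'plate z',np.median(h[p]),'tilt',np.linalg.lstsq(np.c_[X[p],Y[p],np.ones(p.sum())],h[p],rcond=None)[0][:2])
im=load('side11')['pixels'];cv2.imwrite('pics/side11z.png',cv2.resize(im[90:190,240:360],None,fx=5,fy=5,interpolation=cv2.INTER_CUBIC))
E
```

```text
t 21.525 grasp [0.4944 0.2072 0.233 ] jawyaw -109.94 xaxis [ 0.001   0.0012 -1.    ] F [ 0.14  0.84 -0.69] M [-0.06  0.21  0.07] w 0.349 j7 [-1.34  0.56  1.27  1.87 -0.58  1.16 -1.77]
wrist knob top z [0.12015397 0.12123698 0.12168665]
wing 716 c [0.4953 0.2066] sz [0.0118 0.0588] ang 69.8
all 749 c [0.4954 0.2066] sz [0.0118 0.0589] ang 69.8
wrist plate z 0.07463757904832491 tilt [0.00172205 0.00126858]
side knob top z [0.10958216 0.11914684 0.12139699]
wing 49 c [0.4939 0.2022] sz [0.0158 0.0541] ang 75.24
all 128 c [0.493  0.2021] sz [0.0173 0.0557] ang 74.22
side plate z 0.07447761371391676 tilt [-0.00201691  0.00048042]
top plate z 0.07334195749418515 tilt [ 0.00192151 -0.00191469]
```

View pics/wrist11.png

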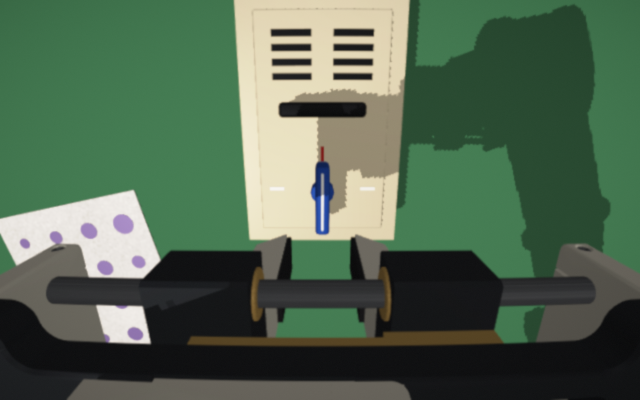

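View pics/side11z.png

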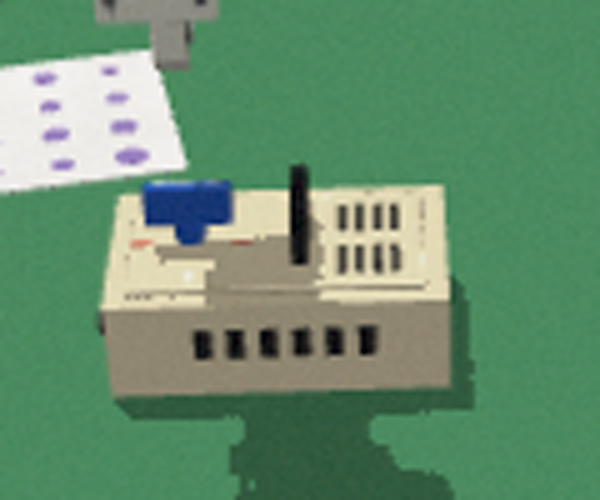

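View pics/top11.png

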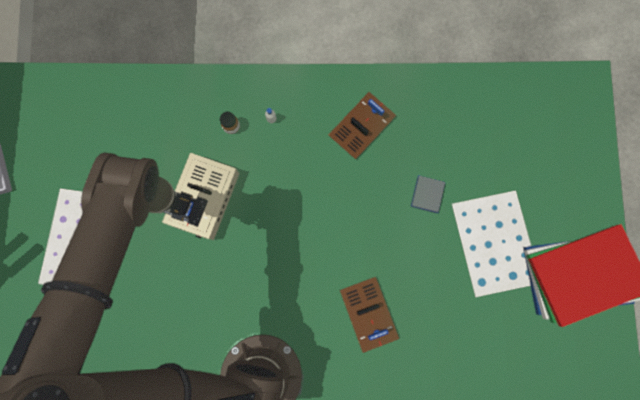

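The knob top is about 14 mm lower than when it was up, and the wing lies along the cover on the red mark (wrist px 322,150–230). The plate is flat, and the bystanders are at the same pixels as at the start. Handing in.

```bash
python3 -c "
from h import *
print(workorder.close_job())"
```

```text
the job is handed in; nothing more can be done
None
```

The job is done and handed in, at about 21.7 s on the robot's clock (limit 54 s). I carried the cream cover by its black grip, seated it in the lamp unit's bay with the knob end over the bracket, and let go. I then turned the blue knob back to the white marks, pushed it in 16 mm, turned it clockwise a quarter turn and released it.

What the last checks showed:
- **Cover:** flat on the rim, with the plate top at 74.5 mm against 74 mm expected.
- **Knob:** resting about 14 mm in after release, as a locked knob should. By the wrist camera the wing is within about 0.5° of the unit's long axis and on the red marks.
- **Robot:** the gripper is open and clear above the unit. The highest wrist force I read between moves was about 21 N.
- **Bystanders:** the dropper bottle, amber jar, slide box and both brown look-alikes are at the same pixels as at the start.

**Disagreements:**
- The side camera placed the knob about 4 mm differently across the unit than the wrist camera did. It also read the wing about 5° off, from only a few pixels. I went with the wrist camera, which fitted the grip positions.
- The top camera read the plate about 1 mm lower than the other two; the arm partly blocked its view.

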